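# Measure and record the free play of an abrasion tester's drive

### The job

Measure the free play of the abrasion tester's drive: take the black grip post, move it gently towards the motor housing until you feel the carriage resist and rest lightly against it for a moment, then do the same the other way, never leaning on it hard; the drive itself pushes the two brass riders apart, so do not touch them. Then slide the cursor on the record scale to the free play you found, in millimetres, and leave the post standing free between its two ends; disturb nothing else.

Things in the scene. Friction and masses are not known exactly. Their poses are not given: they have to be found in the camera images.
- tester: Beige bench abrasion tester, fixed, 160 x 460 mm, deck 56 mm high; origin on the table under its centre, z up. Drive and carriage slide along its y. Motor housing (100 x 85 mm, top 92 mm over the table) at the +y end, y 142 to 228 mm; low coupling cover (top 86 mm) at y -43 to 33 mm; abrading head (up to 148 mm high) over the carriage at y -140 to -110 mm.
- drive_grip (a point): Centre of the black plastic sleeve (upright, diameter 18 mm, from 98 to 132 mm above the table, top free) on the drive's grip post; tester frame x -12, y 85 mm (drive at 0), z 115 mm. The drive block below it reaches up to 84 mm. The post slides along the tester's y with about 1 N of friction, 1.5 N while pushing a rider.
- drive (a joint): Position of the drive slide along the tester's y in m, + towards the motor housing; starts somewhere in its free play. It moves freely for 7 to 25 mm in all (differs each time, not centred on 0, at most 13 mm to either side of 0), until a tongue hidden under the cover meets a stop of the braked carriage on either side.
- carriage (a joint): Elastic give of the braked carriage in m, + towards the motor housing, 0 when nobody presses. It gives about 1 mm for 6 N and springs back: an end of the play counts as felt from about 2.5 N held for 0.2 s; more than 12 N (2 mm) overloads the brake. Too small to read well from poses; feel it.
- carriage_mid (a point): Top of the carriage plate at its centre (aluminium plate 90 x 110 mm with a wooden specimen disc under the abrading wheel), tester frame y -125 mm.
- rider_p: Brass drag rider on the rail on the far (+x) side of the drive, motor side of the drive's blade; 20 x 10 x 16 mm, its axes are the tester's, origin 4 mm below its middle. The blade pushes it towards the motor and it stays where it was left.
- rider_n: The other brass drag rider, same size, on the other side of the blade; pushed away from the motor.
- rider_p_face (a point): Middle of rider_p's face that looks at the drive's blade (its 10 mm thick steel cross bar between the riders).
- rider_n_face (a point): Middle of rider_n's face that looks at the blade. After both ends were felt, the free play is the distance between the two rider faces less 10 mm (the blade's thickness), which is also the travel of the grip post between its two ends.
- recorder: Grey record scale block, fixed, 70 x 130 x 26 mm, origin on the table under its centre; the cursor slides along its y axis. Tick marks every 5 mm from 0 to 40 mm.
- cursor_grip (a point): Point on the cursor's upright aluminium grip pin (diameter 16 mm, from 38 to 78 mm above the table, flat-topped) 62 mm above the table; recorder frame x -12, y -20 mm at reading 0. Sliding it takes about 1.5 N.
- cursor (a joint): Reading of the cursor in m: 0 at the -y end, up to 0.040, growing along the recorder's +y. Starts near 0.
- jar_mid (a point): Centre of a capped amber jar, diameter 60, 100 mm tall, bystander.
- disc_mid (a point): Centre of a loose wooden specimen disc, diameter 100, 24 mm thick, bystander.
- weight_mid (a point): Centre of a small steel calibration weight, diameter 36, 40 mm tall, standing, bystander.

How it is judged:
By the outcome, as a careful person would: the job done as asked, in the order asked, and still so for the second after the job is handed in, with the robot touching nothing.
It also fails if it takes over 58 s, if anything falls off the work surface, if the arm or the gripper's body presses on something with over 40 N, if the wrist force passes 120 N, or if a joint passes its speed limit or range.

### The arm

A 6-joint arm with a two-finger parallel gripper is mounted at the origin on the work surface. World frame = base frame: x ahead of the robot, y to its left, z up, the work surface at z = 0. Lengths are in m, angles in rad, forces in N, time in s.
With the tool pointing down it reaches from about 0.225 to 0.875 m from the base axis. Payload 3.4 kg.
Tool frame: the origin (TCP) lies at the very end of the fingers, on their centre line; the grasp point (between the pads) lies 19 mm behind it (grasp_offset is the distance from the TCP to the grasp point, in m); y points along the fingers, z is the direction in which the jaws open and shut, and the axes are right-handed (so a half turn about y gives the same grasp; the last joint's range is limited). The gripper opens to 85 mm and grips with 20 to 120 N. Pads are 22 mm wide; open, the fingers measure 114 mm over their backs; the gripper's body (76 mm by 85 mm) begins 54 mm behind the grasp point. The pads swing forward as they close: fully open they stand 13 mm farther back than shut.
Start: joints at [-0.121, 0.276, 1.505, -0, 1.361, -0.121], TCP at [0.575, -0, 0.231] pointing down, gripper open.
Joint ranges: [-2.89, 2.89], [-0.75, 2.08], [0.22, 2.7], [-1.18, 4.32], [0.11, 2.71], [-2.7, 2.7]. Speed limits (rad/s): [2.57, 2.57, 3.14, 3.14, 3.14, 3.14].

### API

Orientations are given as a unit quaternion [w, x, y, z].
In Python, from rig import get_state, get_image, sign_off, grasp_offset gives the robot as it stands.
- The arm moves only by the shell command python3 -m jog 'ROWS' [FORCE]. ROWS is JSON, one flat list of numbers, 7 for each row, row after row: the closure in counts, from 0 (fully open) to 255 (shut), then the shift along the tool's x, y, z in cm, then the turn, a rotation vector about the tool's x, y, z in units of 8 degrees (1.0 is 8 degrees). In form: [jaw, tx, ty, tz, rx, ry, rz, jaw, tx, ty, tz, rx, ry, rz, ...]. A call has 1 to 12 rows; each row is the pose to reach, as a shift and turn from the pose commanded when the call began, along the tool's axes at that moment; what a row does not reach only later rows make up. A row lasts 1/8 s, in which the tool goes at most 62.5 mm and 10.7 degrees, less where a joint would pass 70% of its speed; a pose out of reach is approached as far as the arm can. A call with a gripper value outside its range is refused whole. The fingers move at their own pace and stop on an object; FORCE is the grip in N (left out, the last holds). Time passes only in rows, so rows that repeat a pose let the fingers close. It gives the time, the measured TCP pose, the force and the opening at its end, in the units of the state.
- get_state(): the state, without advancing time (a new reading comes with each control period).
- get_image(name): name is "scene" or "side" or "wrist"; returns a dict with "color" (400x640x3 uint8, blue, green, red), "mtx" (3x3 intrinsics, pixels), "R" (3x3) and "t" (3): a world point X has camera coordinates R X + t; the wrist camera has in their place "tool_from_camera" (4x4, takes a point from camera to tool coordinates, whose origin is the TCP and whose axes are the tool frame's). Camera axes: x right, y down, z forward; pixel columns grow to the right and rows downward; lengths in m; the calibration is good to about 2 mm. The wrist camera is an equidistant fisheye: a pixel r from the principal point sees the ray r / f radians off the axis. A picture is of the moment at which its call begins: read the wrist's pose just before it. There is no depth.
- sign_off(): hands the job in, once; it reports no verdict.
The state is a dict: "clock": time; "qpos": joint angles; "qd": joint speeds; "effort": joint torques, N m; "position": TCP position; "ee_rot": TCP orientation; "contact_force": force on the tool from outside, world axes, zero at the start; "moment": the same for the moment, N m; "width": finger opening in m.
Only numpy, scipy, OpenCV 4.12 (cv2) and the standard library are available. Lean on these libraries where they do the work, as an engineer would, in place of code of your own. Each camera call takes 0.05 s, during which the arm holds its last target.

## Working session

There is one attempt and no reset: what is moved stays moved. The work goes in short steps, Python scripts to look and compute and a shell command to move; the robot and the scene stay as the last step left them, time stands still between calls to the robot, and variables do not carry over. Pictures are saved under pics/ and viewed, and the job is handed in when it is done.

```bash
mkdir -p pics; ls; python3 - <<'E'
from rig import get_state,get_image,grasp_offset
import cv2,numpy as np
s=get_state();print(s,grasp_offset)
for n in("scene","side","wrist"):
    im=get_image(n);cv2.imwrite(f"pics/{n}0.png",im["color"]);np.savez(f"pics/{n}0.npz",**im)
    print(n,{k:np.round(v,4).tolist() for k,v in im.items() if k!="color"})
E
```

```text
pics
{'clock': 0.0, 'qpos': array([-1.20994025e-01,  2.76585026e-01,  1.50612156e+00, -1.01876074e-05,
        1.36068611e+00, -1.20986277e-01]), 'qd': array([ 0.00065952,  0.00114161, -0.00028059,  0.00039581,  0.00104099,
       -0.00011832]), 'effort': array([ 6.20495921e-04, -4.16768074e+01, -2.45808578e+01, -1.52056768e-04,
        1.11346930e-02,  1.69860516e-05]), 'position': array([5.74480828e-01, 5.75131412e-05, 2.30449999e-01]), 'ee_rot': array([ 0.49960321, -0.50039357,  0.50050007, -0.49950234]), 'contact_force': array([-0.56799914, -1.17615873,  0.19076318]), 'moment': array([-2.08857772e-02,  4.06588949e-05,  6.90163251e-02]), 'width': 0.08542577384249095} 0.0187
scene {'mtx': [[514.3712, 0.0, 312.9575], [0.0, 514.3712, 198.7662], [0.0, 0.0, 1.0]], 'R': [[0.6056, 0.7958, 0.0004], [0.636, -0.4837, -0.6013], [-0.4783, 0.3644, -0.799]], 't': [-0.3123, -0.3695, 1.5823]}
side {'mtx': [[370.7485, 0.0, 320.2388], [0.0, 370.7485, 196.7486], [0.0, 0.0, 1.0]], 'R': [[0.9472, -0.3203, -0.0119], [-0.1713, -0.4745, -0.8634], [0.2709, 0.8199, -0.5044]], 't': [-0.5919, 0.1377, 0.7754]}
wrist {'mtx': [[309.7069, 0.0, 315.0196], [0.0, 309.7069, 197.8222], [0.0, 0.0, 1.0]], 'tool_from_camera': [[-0.0002, 0.959, 0.2834, -0.0714], [-0.0006, -0.2834, 0.959, -0.1429], [1.0, 0.0, 0.0006, 0.0017], [0.0, 0.0, 0.0, 1.0]]}
```

View pics/scene0.png

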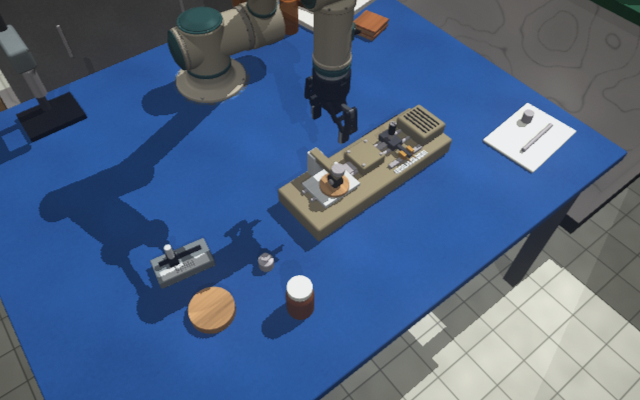

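View pics/side0.png

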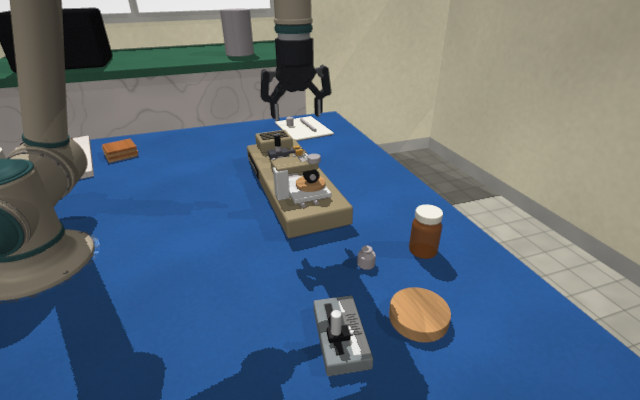

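View pics/wrist0.png

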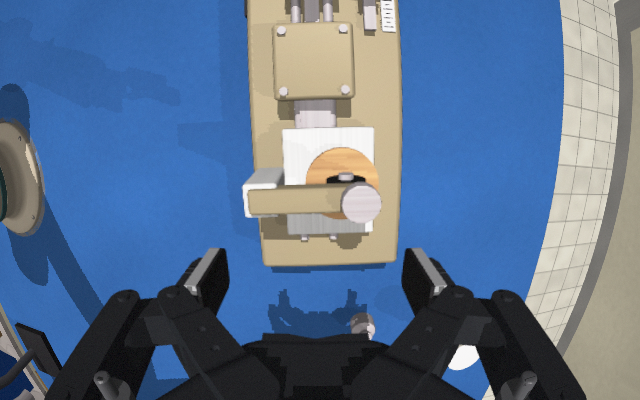

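```bash
cat > h.py <<'E'
import cv2,numpy as np
from scipy.spatial.transform import Rotation as Rn
def crop(p,x0,y0,x1,y1,k,out):
    im=cv2.imread(p)[y0:y1,x0:x1];cv2.imwrite(out,cv2.resize(im,None,fx=k,fy=k,interpolation=cv2.INTER_CUBIC))
def ray(n,u,v,z):
    d=np.load(n);K=d["mtx"];R=d["R"];t=d["t"]
    c=-R.T@t;r=R.T@np.linalg.inv(K)@[u,v,1];return c+r*(z-c[2])/r[2]
def proj(n,X):
    d=np.load(n);p=d["mtx"]@(d["R"]@X+d["t"]);return p[:2]/p[2]
def q2R(q): return Rn.from_quat([q[1],q[2],q[3],q[0]]).as_matrix()
def wray(n,u,v,z,pos,q):
    d=np.load(n);K=d["mtx"];T=d["tool_from_camera"]
    a=np.array([u-K[0,2],v-K[1,2]]);r=np.hypot(*a);th=r/K[0,0]
    dc=np.r_[a/max(r,1e-9)*np.sin(th),np.cos(th)]
    R=q2R(q);o=pos+R@T[:3,3];w=R@T[:3,:3]@dc
    return o+w*(z-o[2])/w[2]
def wproj(n,X,pos,q):
    d=np.load(n);K=d["mtx"];T=d["tool_from_camera"];R=q2R(q)
    c=T[:3,:3].T@(R.T@(X-pos)-T[:3,3]);th=np.arctan2(np.hypot(c[0],c[1]),c[2]);a=c[:2]/np.hypot(c[0],c[1])
    return K[:2,2]+K[0,0]*th*a
E
python3 - <<'E'
from h import *
crop("pics/scene0.png",270,90,460,245,4,"pics/s1.png")
crop("pics/scene0.png",140,225,330,340,4,"pics/s2.png")
crop("pics/side0.png",240,110,360,240,4,"pics/d1.png")
crop("pics/side0.png",290,190,460,390,3,"pics/d2.png")
E
```

```text
(no output)
```

View pics/s1.png

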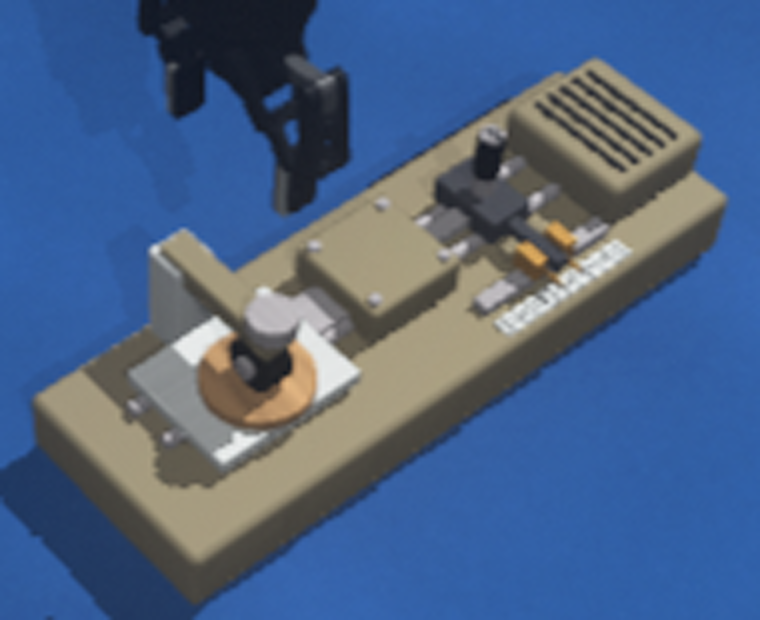

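View pics/s2.png

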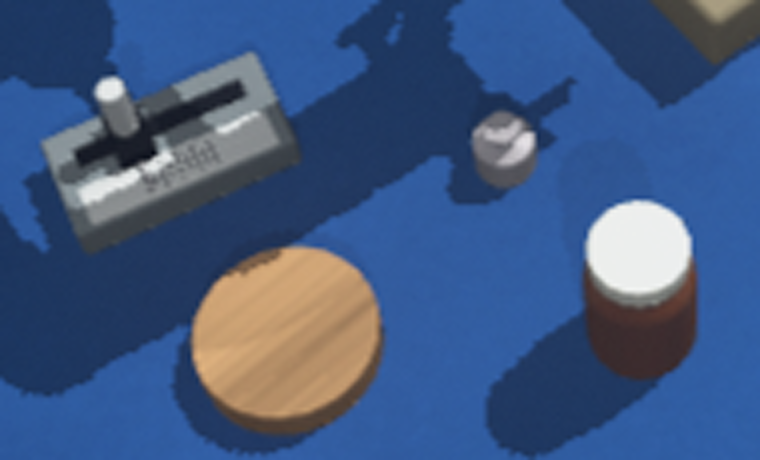

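View pics/d1.png

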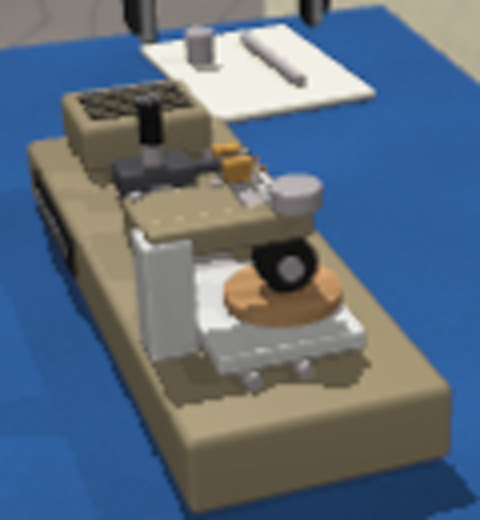

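View pics/d2.png

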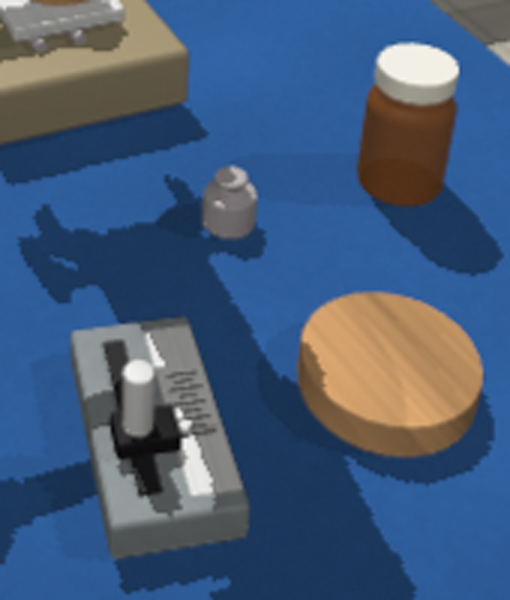

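```bash
python3 - <<'E'
from h import *
S="pics/scene0.npz";D="pics/side0.npz"
P=lambda n,l,z:[print(n[5:9],np.round(ray(n,u,v,z),4)) for u,v in l]
c1=lambda x,y:(270+x/4,90+y/4)
c2=lambda x,y:(140+x/4,225+y/4)
d1=lambda x,y:(240+x/4,110+y/4)
d2=lambda x,y:(290+x/3,190+y/3)
print("deck corners scene: L, near, right, top");P(S,[c1(35,400),c1(192,558),c1(727,198),c1(562,73)],.056)
print("deck side: near-left, near-right, far left");P(D,[d1(190,448),d1(450,390),d1(30,143)],.056)
print("post");P(S,[c1(491,134)],.132);P(D,[d1(150,99)],.132)
print("rec corners S");P(S,[c2(42,143),c2(255,53),c2(299,155),c2(84,238)],.026)
print("rec D");P(D,[d2(72,330),d2(187,318),d2(247,507),d2(110,550)],.026)
print("pin");P(S,[c2(110,88)],.078);P(D,[d2(138,371)],.078)
print("jar");P(S,[c2(638,245)],.1);P(D,[d2(417,68)],.1)
print("weight");P(S,[c2(505,130)],.04);P(D,[d2(230,178)],.04)
print("disc");P(S,[c2(287,332)],.024);P(D,[d2(390,365)],.024)
from rig import get_state
W="pics/wrist0.npz";s=get_state()
for u,v,z in[(250,0,.056),(264,265,.056),(396,260,.056),(401,0,.056)]:print("w",np.round(wray(W,u,v,z,s["position"],s["ee_rot"]),4))
E
```

```text
deck corners scene: L, near, right, top
scen [ 0.519 -0.107  0.056]
scen [ 0.6679 -0.1012  0.056 ]
scen [0.6563 0.3514 0.056 ]
scen [0.5045 0.3476 0.056 ]
deck side: near-left, near-right, far left
side [ 0.5138 -0.1113  0.056 ]
side [ 0.6677 -0.1043  0.056 ]
side [0.5009 0.3455 0.056 ]
post
scen [0.5697 0.2084 0.132 ]
side [0.5711 0.2083 0.132 ]
rec corners S
scen [ 0.4896 -0.4429  0.026 ]
scen [ 0.51   -0.3164  0.026 ]
scen [ 0.5845 -0.331   0.026 ]
scen [ 0.5581 -0.4517  0.026 ]
rec D
side [ 0.5069 -0.316   0.026 ]
side [ 0.573  -0.3293  0.026 ]
side [ 0.5517 -0.4539  0.026 ]
side [ 0.4813 -0.4536  0.026 ]
pin
scen [ 0.5161 -0.4008  0.078 ]
side [ 0.5148 -0.401   0.078 ]
jar
scen [ 0.7774 -0.2336  0.1   ]
side [ 0.7745 -0.2383  0.1   ]
weight
scen [ 0.6489 -0.2331  0.04  ]
side [ 0.6433 -0.2351  0.04  ]
disc
scen [ 0.6729 -0.3913  0.024 ]
side [ 0.6662 -0.3976  0.024 ]
w [0.5089 0.1911 0.056 ]
w [ 0.5164 -0.1046  0.056 ]
w [ 0.672  -0.0989  0.056 ]
w [0.6662 0.1935 0.056 ]
```

```bash
python3 -m jog '[0,-10,2,-0.2,0,5,0, 0,-20.8,3,-0.4,0,11.06,0,0,-20.8,3,-0.4,0,11.06,0,0,-20.8,3,-0.4,0,11.06,0,0,-20.8,3,-0.4,0,11.06,0,0,-20.8,3,-0.4,0,11.06,0,0,-20.8,3,-0.4,0,11.06,0,0,-20.8,3,-0.4,0,11.06,0,0,-20.8,3,-0.4,0,11.06,0,0,-20.8,3,-0.4,0,11.06,0]' 20
cat > look.py <<'E'
import sys
from h import *
from rig import get_state,get_image
def look(n,tag):
    s=get_state();im=get_image(n);cv2.imwrite(f"pics/{tag}.png",im["color"]);np.savez(f"pics/{tag}.npz",pos=s["position"],q=s["ee_rot"],**im)
    return s
if __name__=="__main__":
    s=look(sys.argv[1],sys.argv[2]);R=q2R(s["ee_rot"])
    print(s["clock"],s["position"].round(4),R.round(3).tolist(),s["contact_force"].round(2),s["width"])
E
python3 look.py wrist w1
```

```text
clock: 1.4
position: [0.5708, 0.208, 0.201]
ee_rot: [-0.01, 0.01, -0.707, 0.707]
contact_force: [-0.5, 0.1, -0.3]
width: 0.0854
1.4 [0.5708 0.208  0.201 ] [[-1.0, -0.001, 0.028], [-0.028, -0.0, -1.0], [0.001, -1.0, 0.0]] [-0.48  0.14 -0.27] 0.08537447392055383
```

View pics/w1.png

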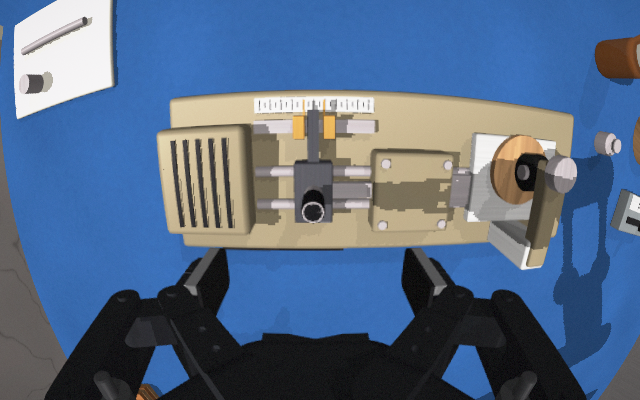

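```bash
python3 - <<'E'
from h import *
n="pics/w1.npz";d=np.load(n);p,q=d["pos"],d["q"]
print("post",wray(n,312.5,212,.132,p,q).round(4))
# deck corners & edges
for u,v in[(171,99),(573,115),(184,247),(500,249)]:print(wray(n,u,v,.056,p,q).round(4))
crop("pics/w1.png",230,80,400,240,4,"pics/w1c.png")
E
```

```text
post [0.5714 0.209  0.132 ]
[0.657  0.3512 0.056 ]
[ 0.6715 -0.0987  0.056 ]
[0.4994 0.3489 0.056 ]
[ 0.5027 -0.0135  0.056 ]
```

View pics/w1c.png

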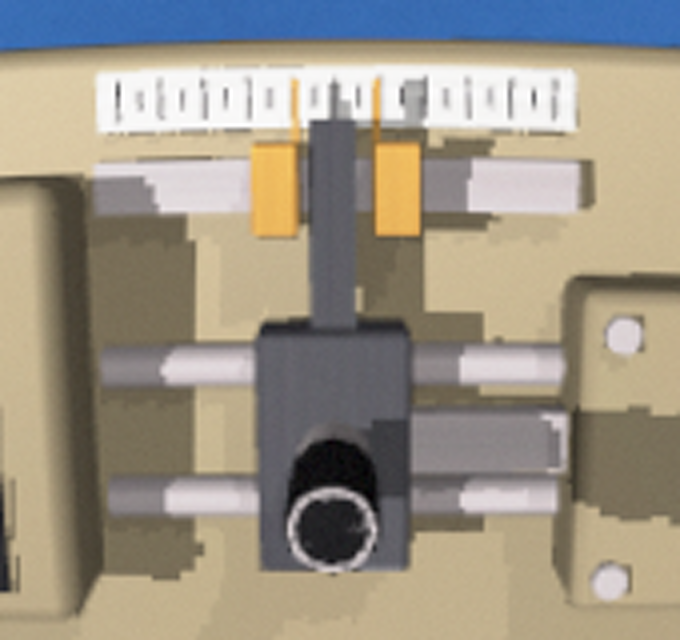

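```bash
python3 -m jog '[0,0,4,-0.07,0,0,0,0,0,8,-0.07,0,0,0,0,0,10.3,-0.07,0,0,0,0,0,10.3,-0.07,0,0,0,100,0,10.3,-0.07,0,0,0,140,0,10.3,-0.07,0,0,0,170,0,10.3,-0.07,0,0,0,185,0,10.3,-0.07,0,0,0,200,0,10.3,-0.07,0,0,0,215,0,10.3,-0.07,0,0,0,230,0,10.3,-0.07,0,0,0]' 20
python3 look.py wrist w2
```

```text
clock: 2.82
position: [0.5712, 0.2088, 0.0986]
ee_rot: [0.01, -0.009, 0.707, -0.707]
contact_force: [-0.2, 0.4, 3.8]
width: 0.0173
2.825 [0.5712 0.2088 0.0986] [[-1.0, 0.001, 0.026], [-0.026, 0.0, -1.0], [-0.001, -1.0, -0.0]] [-0.23  0.42  3.79] 0.01734684345923388
```

View pics/w2.png

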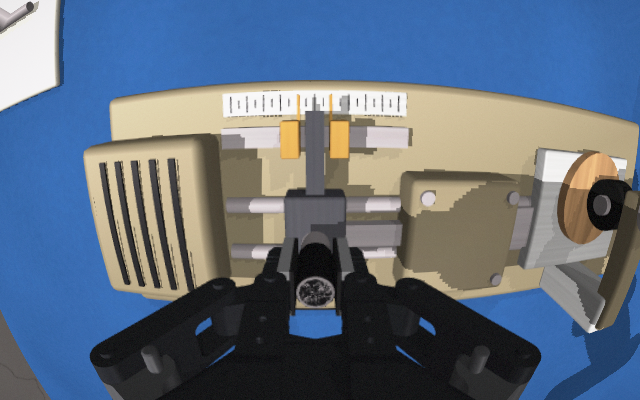

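```bash
for i in 1; do python3 -m jog '[230,0,0,-0.05,0,0,0,230,0,0,-0.1,0,0,0,230,0,0,-0.15,0,0,0]'; done
```

```text
clock: 3.25
position: [0.5711, 0.21, 0.0986]
ee_rot: [-0.01, 0.009, -0.707, 0.707]
contact_force: [-0.9, -1.3, 5.3]
width: 0.0174
```

```bash
for i in 1; do python3 -m jog '[230,0,0,-0.05,0,0,0,230,0,0,-0.1,0,0,0,230,0,0,-0.15,0,0,0]'; done
```

```text
clock: 3.62
position: [0.5711, 0.2117, 0.0987]
ee_rot: [-0.01, 0.009, -0.707, 0.707]
contact_force: [-1.3, -0.6, 4.9]
width: 0.0174
```

```bash
python3 -m jog '[230,0,0,-0.05,0,0,0,230,0,0,-0.1,0,0,0,230,0,0,-0.15,0,0,0]'
```

```text
clock: 4.0
position: [0.571, 0.213, 0.0986]
ee_rot: [-0.01, 0.009, -0.707, 0.707]
contact_force: [-0.7, -1.6, 5.4]
width: 0.0177
```

```bash
python3 -m jog '[230,0,0,-0.05,0,0,0,230,0,0,-0.1,0,0,0,230,0,0,-0.15,0,0,0]'
```

```text
clock: 4.38
position: [0.571, 0.2145, 0.0986]
ee_rot: [-0.01, 0.009, -0.707, 0.707]
contact_force: [-1.1, -1.9, 4.8]
width: 0.0175
```

```bash
python3 -m jog '[230,0,0,-0.05,0,0,0,230,0,0,-0.1,0,0,0,230,0,0,-0.15,0,0,0]'
```

```text
clock: 4.75
position: [0.5709, 0.216, 0.0986]
ee_rot: [-0.01, 0.009, -0.707, 0.707]
contact_force: [-1.5, -2.1, 5.7]
width: 0.0174
```

```bash
python3 -m jog '[230,0,0,-0.05,0,0,0,230,0,0,-0.1,0,0,0]'
```

```text
clock: 5.0
position: [0.5709, 0.217, 0.0987]
ee_rot: [-0.01, 0.009, -0.707, 0.707]
contact_force: [-1.0, -0.4, 4.1]
width: 0.0177
```

```bash
python3 -m jog '[230,0,0,-0.05,0,0,0,230,0,0,-0.1,0,0,0,230,0,0,-0.15,0,0,0]'
```

```text
clock: 5.38
position: [0.5708, 0.2185, 0.0986]
ee_rot: [-0.01, 0.009, -0.707, 0.707]
contact_force: [-0.4, -1.1, 5.6]
width: 0.0176
```

```bash
python3 -m jog '[230,0,0,-0.05,0,0,0,230,0,0,-0.1,0,0,0,230,0,0,-0.15,0,0,0]'
```

```text
clock: 5.75
position: [0.5708, 0.22, 0.0987]
ee_rot: [-0.01, 0.009, -0.707, 0.707]
contact_force: [-0.6, -1.8, 4.8]
width: 0.0174
```

```bash
python3 -m jog '[230,0,0,-0.05,0,0,0,230,0,0,-0.1,0,0,0,230,0,0,-0.15,0,0,0]'
```

```text
clock: 6.12
position: [0.5708, 0.2209, 0.0986]
ee_rot: [-0.01, 0.009, -0.707, 0.708]
contact_force: [-0.2, -3.4, 5.5]
width: 0.0176
```

```bash
python3 -m jog '[230,0,0,-0.03,0,0,0]'; python3 -c "
from rig import get_state
s=get_state();print(s['position'],s['contact_force'])"
```

```text
clock: 6.25
position: [0.5708, 0.221, 0.0986]
ee_rot: [-0.01, 0.009, -0.706, 0.708]
contact_force: [-0.3, -3.1, 5.6]
width: 0.0172
[0.57076077 0.22100911 0.09863188] [-0.301515   -3.14926366  5.61668348]
```

```bash
python3 -m jog '[230,0,0,0,0,0,0]'
```

```text
clock: 6.38
position: [0.5708, 0.221, 0.0986]
ee_rot: [-0.01, 0.009, -0.706, 0.708]
contact_force: [-0.2, -3.0, 5.9]
width: 0.0175
```

```bash
python3 -m jog '[230,0,0,-0.05,0,0,0,230,0,0,-0.05,0,0,0]'
```

```text
clock: 6.62
position: [0.5708, 0.2212, 0.0986]
ee_rot: [-0.01, 0.009, -0.706, 0.708]
contact_force: [0.1, -4.1, 5.9]
width: 0.0177
```

```bash
python3 -m jog '[230,0,0,-0.05,0,0,0,230,0,0,-0.08,0,0,0]'
```

```text
clock: 6.88
position: [0.5707, 0.2214, 0.0986]
ee_rot: [-0.01, 0.01, -0.706, 0.708]
contact_force: [-1.7, -5.8, 6.0]
width: 0.0172
```

```bash
python3 -m jog '[230,0,0,-0.03,0,0,0,230,0,0,-0.03,0,0,0]'; python3 look.py wrist w3
```

```text
clock: 7.12
position: [0.5707, 0.2215, 0.0986]
ee_rot: [-0.01, 0.01, -0.706, 0.708]
contact_force: [-0.4, -5.9, 6.6]
width: 0.0176
7.125 [0.5707 0.2215 0.0986] [[-1.0, 0.0, 0.027], [-0.027, -0.004, -1.0], [-0.0, -1.0, 0.004]] [-0.42 -5.89  6.57] 0.017556682906351984
```

```bash
python3 -m jog '[230,0,0,0,0,0,0]'; python3 -m jog '[230,0,0,0,0,0,0]'
```

```text
clock: 7.3
position: [0.5707, 0.2215, 0.0986]
ee_rot: [-0.01, 0.01, -0.706, 0.708]
contact_force: [-0.4, -6.3, 6.2]
width: 0.0177
clock: 7.42
position: [0.5707, 0.2215, 0.0986]
ee_rot: [-0.01, 0.01, -0.706, 0.708]
contact_force: [-0.2, -5.6, 5.8]
width: 0.0174
```

View pics/w3.png

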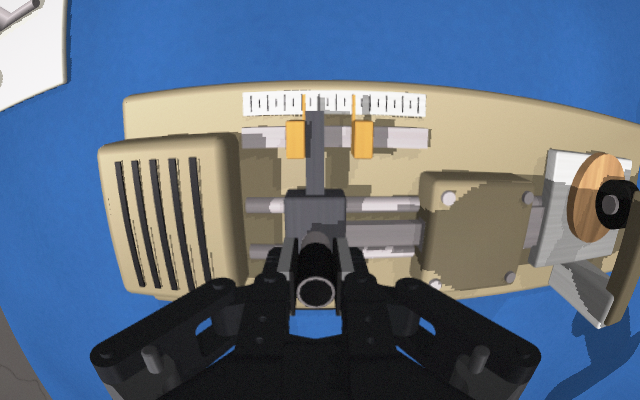

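```bash
python3 -m jog '[230,0,0,0.05,0,0,0,230,0,0,0.15,0,0,0,230,0,0,0.3,0,0,0,230,0,0,0.45,0,0,0,230,0,0,0.6,0,0,0,230,0,0,0.75,0,0,0,230,0,0,0.9,0,0,0,230,0,0,1.05,0,0,0,230,0,0,1.2,0,0,0,230,0,0,1.35,0,0,0]'
```

```text
clock: 8.68
position: [0.5711, 0.2106, 0.0986]
ee_rot: [0.01, -0.009, 0.707, -0.707]
contact_force: [-1.0, 0.7, 3.7]
width: 0.0172
```

```bash
python3 -m jog '[230,0,0,0.05,0,0,0,230,0,0,0.1,0,0,0,230,0,0,0.15,0,0,0,230,0,0,0.2,0,0,0]'
```

```text
clock: 9.18
position: [0.5712, 0.2086, 0.0986]
ee_rot: [0.01, -0.009, 0.707, -0.707]
contact_force: [-0.7, 0.8, 4.1]
width: 0.0176
```

```bash
python3 -m jog '[230,0,0,0.05,0,0,0,230,0,0,0.1,0,0,0,230,0,0,0.15,0,0,0]'
```

```text
clock: 9.55
position: [0.5712, 0.2071, 0.0986]
ee_rot: [0.01, -0.009, 0.707, -0.707]
contact_force: [-0.7, 1.6, 4.6]
width: 0.0176
```

```bash
python3 -m jog '[230,0,0,0.05,0,0,0,230,0,0,0.1,0,0,0,230,0,0,0.15,0,0,0]'
```

```text
clock: 9.93
position: [0.5713, 0.2057, 0.0986]
ee_rot: [0.01, -0.009, 0.707, -0.707]
contact_force: [-0.2, 2.5, 4.6]
width: 0.0171
```

```bash
python3 -m jog '[230,0,0,0.05,0,0,0]'
```

```text
clock: 10.05
position: [0.5713, 0.2052, 0.0986]
ee_rot: [0.01, -0.009, 0.707, -0.707]
contact_force: [-0.6, 0.8, 5.2]
width: 0.0173
```

```bash
python3 -m jog '[230,0,0,0.05,0,0,0,230,0,0,0.1,0,0,0]'
```

```text
clock: 10.3
position: [0.5713, 0.2042, 0.0986]
ee_rot: [0.01, -0.009, 0.707, -0.707]
contact_force: [-0.6, 1.2, 4.4]
width: 0.0176
```

```bash
python3 -m jog '[230,0,0,0.05,0,0,0,230,0,0,0.1,0,0,0]'
```

```text
clock: 10.55
position: [0.5714, 0.2032, 0.0986]
ee_rot: [0.01, -0.009, 0.707, -0.707]
contact_force: [-0.1, 1.7, 5.8]
width: 0.0173
```

```bash
python3 -m jog '[230,0,0,0.05,0,0,0,230,0,0,0.1,0,0,0]'
```

```text
clock: 10.8
position: [0.5714, 0.2022, 0.0986]
ee_rot: [0.01, -0.009, 0.707, -0.707]
contact_force: [-0.4, 0.5, 5.6]
width: 0.0177
```

```bash
python3 -m jog '[230,0,0,0.05,0,0,0,230,0,0,0.1,0,0,0]'
```

```text
clock: 11.05
position: [0.5714, 0.2012, 0.0986]
ee_rot: [0.01, -0.009, 0.707, -0.707]
contact_force: [-0.3, 2.0, 5.6]
width: 0.0175
```

```bash
python3 -m jog '[230,0,0,0.05,0,0,0,230,0,0,0.1,0,0,0]'
```

```text
clock: 11.3
position: [0.5714, 0.2002, 0.0987]
ee_rot: [0.01, -0.009, 0.707, -0.707]
contact_force: [-1.0, 1.0, 5.0]
width: 0.0178
```

```bash
python3 -m jog '[230,0,0,0.05,0,0,0,230,0,0,0.1,0,0,0]'
```

```text
clock: 11.55
position: [0.5715, 0.1992, 0.0986]
ee_rot: [0.01, -0.009, 0.707, -0.707]
contact_force: [-0.5, 0.2, 5.7]
width: 0.0173
```

```bash
python3 -m jog '[230,0,0,0.05,0,0,0,230,0,0,0.1,0,0,0]'
```

```text
clock: 11.8
position: [0.5715, 0.1982, 0.0986]
ee_rot: [0.01, -0.009, 0.707, -0.707]
contact_force: [-1.5, 1.3, 4.9]
width: 0.0175
```

```bash
python3 -m jog '[230,0,0,0.05,0,0,0,230,0,0,0.1,0,0,0]'
```

```text
clock: 12.05
position: [0.5716, 0.1974, 0.0987]
ee_rot: [0.01, -0.009, 0.708, -0.707]
contact_force: [-2.2, 2.3, 5.0]
width: 0.0173
```

```bash
python3 -m jog '[230,0,0,0.05,0,0,0,230,0,0,0.06,0,0,0]'
```

```text
clock: 12.3
position: [0.5715, 0.1972, 0.0986]
ee_rot: [0.01, -0.009, 0.708, -0.706]
contact_force: [-0.6, 2.9, 4.1]
width: 0.0173
```

```bash
python3 -m jog '[230,0,0,0.05,0,0,0,230,0,0,0.06,0,0,0]'
```

```text
clock: 12.55
position: [0.5715, 0.197, 0.0986]
ee_rot: [0.01, -0.009, 0.708, -0.706]
contact_force: [-1.1, 5.2, 4.4]
width: 0.0176
```

```bash
python3 -m jog '[230,0,0,0.05,0,0,0,230,0,0,0.06,0,0,0,230,0,0,0.06,0,0,0]'
```

```text
clock: 12.92
position: [0.5716, 0.1967, 0.0986]
ee_rot: [0.009, -0.009, 0.708, -0.706]
contact_force: [-1.3, 5.3, 4.7]
width: 0.0174
```

```bash
python3 -m jog '[230,0,0,0,0,0,0]';python3 -m jog '[230,0,0,0,0,0,0]'; python3 look.py wrist w4
```

```text
clock: 13.05
position: [0.5715, 0.1967, 0.0986]
ee_rot: [0.009, -0.009, 0.708, -0.706]
contact_force: [-1.5, 5.1, 4.9]
width: 0.0173
clock: 13.18
position: [0.5716, 0.1967, 0.0986]
ee_rot: [0.009, -0.009, 0.708, -0.706]
contact_force: [-0.8, 5.8, 4.5]
width: 0.0175
13.175 [0.5716 0.1967 0.0986] [[-1.0, 0.001, 0.026], [-0.026, 0.003, -1.0], [-0.001, -1.0, -0.003]] [-0.81  5.75  4.47] 0.017471716704889916
```

View pics/w4.png

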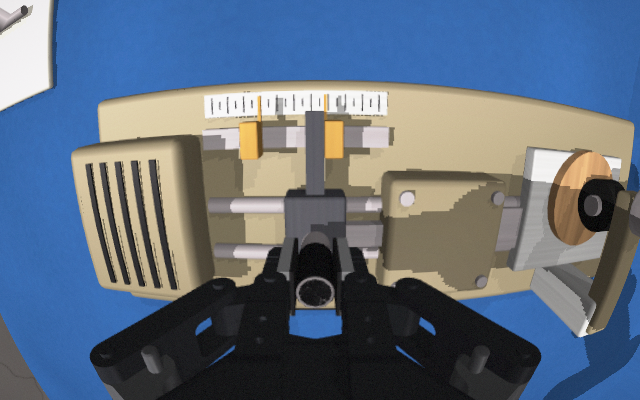

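```bash
python3 -m jog '[230,0,0,-0.1,0,0,0,230,0,0,-0.3,0,0,0,230,0,0,-0.6,0,0,0,230,0,0,-0.9,0,0,0,230,0,0,-1.2,0,0,0,230,0,0,-1.42,0,0,0,230,0,0,-1.42,0,0,0,140,0,0,-1.42,0,0,0,60,0,0,-1.42,0,0,0,0,0,0,-1.42,0,0,0,0,0,0,-1.42,0,0,0]'
python3 -m jog '[0,0,-2,0,0,0,0,0,0,-7,0,0,0,0,0,0,-10,0,0,0,0,0,0,-10,0,0,0,0,0,0,-10,0,0,0,0]'; python3 look.py wrist w5; python3 look.py scene s5
python3 -c "
from h import *
crop('pics/w5.png',230,80,400,240,4,'pics/w5c.png')"
```

```text
clock: 14.6
position: [0.5709, 0.2089, 0.0981]
ee_rot: [-0.009, 0.01, -0.707, 0.707]
contact_force: [0.0, 0.1, -0.7]
width: 0.0855
clock: 15.22
position: [0.5703, 0.2088, 0.1973]
ee_rot: [-0.009, 0.01, -0.707, 0.707]
contact_force: [-0.1, -0.2, -0.3]
width: 0.0855
15.225 [0.5703 0.2088 0.1973] [[-1.0, -0.002, 0.027], [-0.027, -0.0, -1.0], [0.002, -1.0, 0.0]] [-0.11 -0.16 -0.33] 0.08550478890780397
15.275 [0.57   0.2087 0.1968] [[-1.0, -0.003, 0.027], [-0.027, -0.001, -1.0], [0.003, -1.0, 0.001]] [-1.01 -0.56  0.11] 0.08556999482354814
```

View pics/w5c.png

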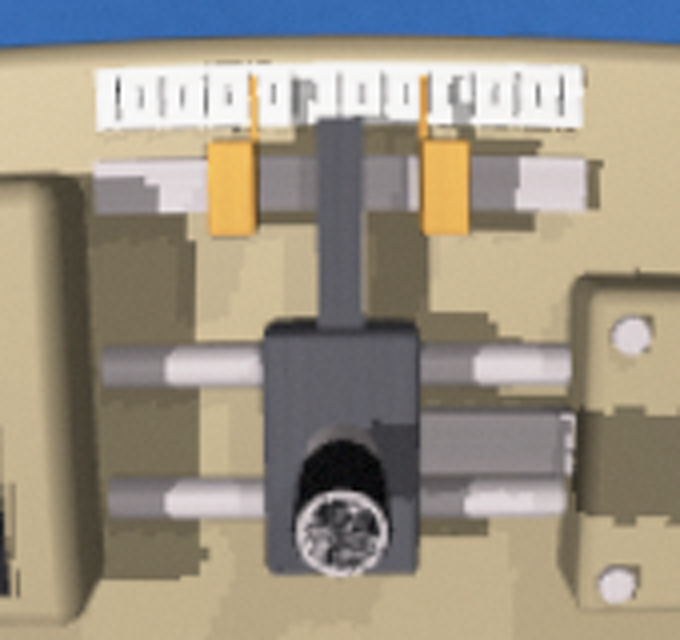

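```bash
python3 -c "
from h import *
crop('pics/w4.png',230,90,360,170,6,'pics/w4c.png')
crop('pics/w5.png',270,85,360,145,8,'pics/w5d.png')"
```

```text
(no output)
```

View pics/w4c.png

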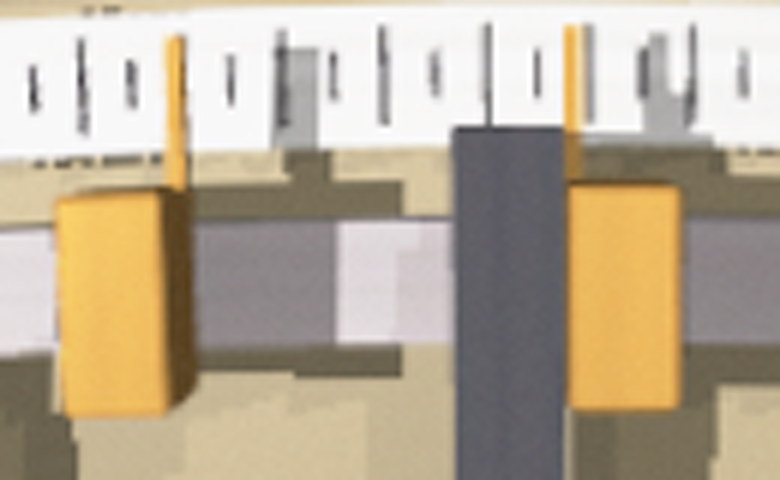

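View pics/w5d.png

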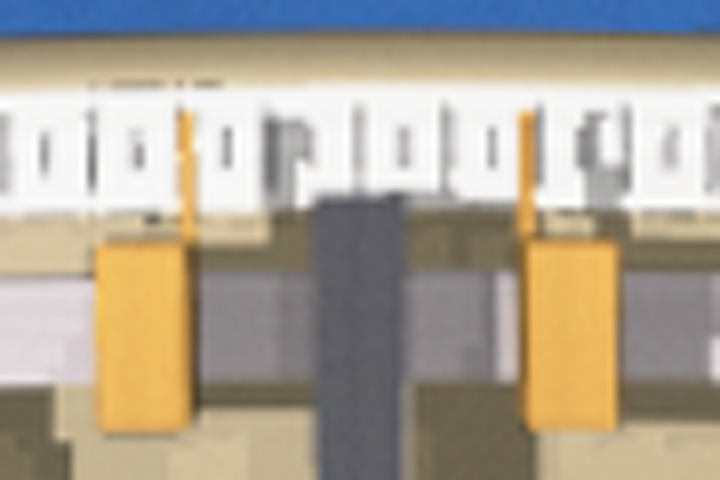

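```bash
python3 - <<'E'
from h import *
def f(n,pts,z):
    d=np.load(n);return [wray(n,u,v,z,d["pos"],d["q"])[:2] for u,v in pts]
a=np.array([-.027,1])
w4=[(230+x/6-.4,90+y/6-.4) for x,y in[(61,300),(166,300),(572,300),(682,300)]]
w5=[(270+x/8-.4,85+y/8-.4) for x,y in[(98,335),(189,335),(527,335),(617,335)]]
for z in[.066,.07,.074,.078,.082,.086]:
    r=[]
    for n,p in(("pics/w4.npz",w4),("pics/w5.npz",w5)):
        s=[q@a for q in f(n,p,z)];r+=[s[0]-s[1],s[1]-s[2],s[2]-s[3],f(n,p,z)[2][0]]
    print(z,(np.array(r)*1000).round(1))
E
```

```text
0.066 [ 10.4  38.7  10.4 628.2  10.1  37.2  10.  628.9]
0.07 [ 10.2  37.8  10.2 628.6   9.9  36.6   9.8 629.2]
0.074 [  9.9  37.    9.9 629.    9.8  36.1   9.7 629.4]
0.078 [  9.7  36.1   9.7 629.4   9.6  35.6   9.5 629.6]
0.082 [  9.4  35.2   9.5 629.7   9.5  35.    9.4 629.8]
0.086 [  9.2  34.3   9.2 630.1   9.3  34.5   9.2 630.1]
```

```bash
python3 -m jog '[0,0.7,0,6,0,0,0,0,1.4,0,12,0,0,0,0,2.1,0,18,0,0,0,0,2.8,0,24,0,0,0,0,3.5,0,30,0,0.3,0,0,4.2,0,36,0,0.6,0,0,4.9,0,42,0,0.9,0,0,5.6,1,48,0,1.2,0,0,6.4,2,54,0,1.5,0,0,7.1,4,60.8,0,1.5,0,0,7.1,4,60.8,0,1.5,0,0,7.1,4,60.8,0,1.5,0]'; python3 look.py wrist w6
python3 -c "
from h import *
crop('pics/w6.png',220,100,420,250,4,'pics/w6c.png')"
```

```text
clock: 16.82
position: [0.5154, -0.4003, 0.1566]
ee_rot: [-0.066, 0.064, 0.705, -0.703]
contact_force: [0.3, -0.0, 0.6]
width: 0.0852
16.825 [ 0.5154 -0.4003  0.1566] [[-0.983, -0.002, -0.183], [0.183, 0.003, -0.983], [0.003, -1.0, -0.003]] [ 0.31 -0.02  0.65] 0.08519081790749175
```

View pics/w6.png

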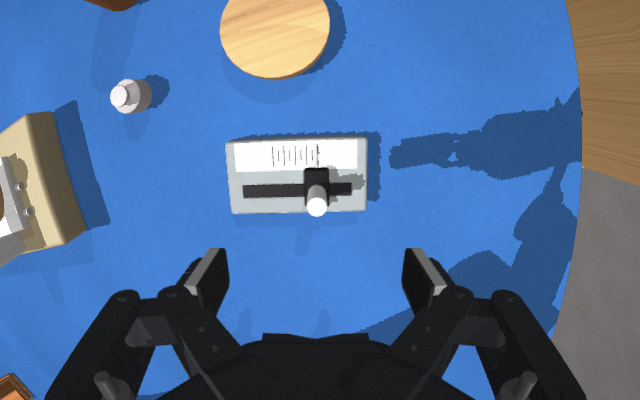

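View pics/w6c.png

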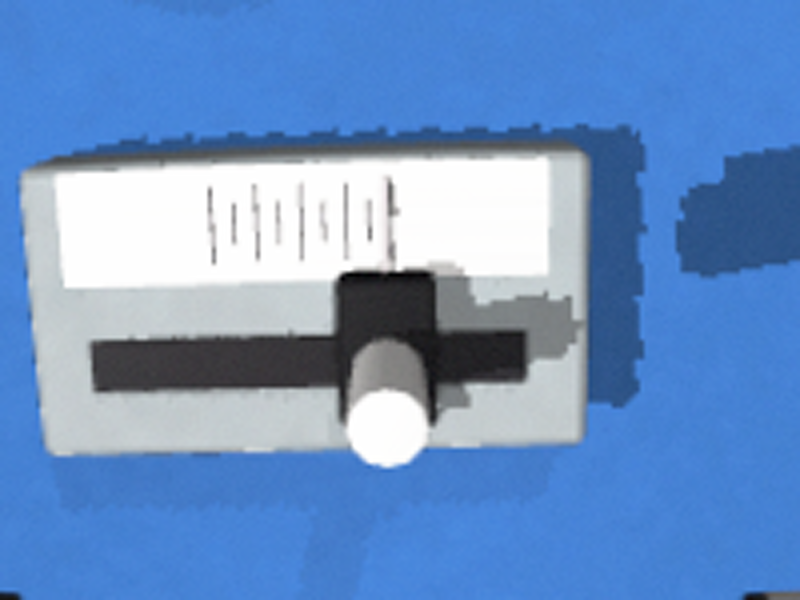

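```bash
python3 - <<'E'
from h import *
n="pics/w6.npz";d=np.load(n)
g=lambda x,y,z:wray(n,220+x/4-.4,100+y/4-.4,z,d["pos"],d["q"])
print("pin",g(387,429,.078).round(4))
c=[g(x,y,.026) for x,y in[(24,168),(588,150),(582,442),(47,455)]]
for p in c:print(p.round(4))
for a,b in((0,1),(3,2)):
    e=c[a]-c[b];print(np.degrees(np.arctan2(-e[0],e[1])),np.linalg.norm(e))
t=[g(x,240,.026) for x in(212,256,301,346,391)]
e=t[0]-t[-1];print("ticks",np.degrees(np.arctan2(-e[0],e[1])),np.linalg.norm(e))
e=c[0]-c[3];print(np.degrees(np.arctan2(e[1],e[0])),np.linalg.norm(e))
e=c[1]-c[2];print(np.degrees(np.arctan2(e[1],e[0])),np.linalg.norm(e))
o=sum(c)/4;print("ctr",o)
E
```

```text
pin [ 0.5165 -0.4017  0.078 ]
[ 0.5756 -0.3289  0.026 ]
[ 0.5554 -0.4543  0.026 ]
[ 0.488  -0.4431  0.026 ]
[ 0.5078 -0.3171  0.026 ]
-9.139267693775546 0.12704080428976836
-8.914345393908205 0.1274843585750769
ticks -10.826727185028895 0.04018883494563149
-9.843602186871255 0.06883545549364345
-9.477687964835933 0.06833099066661624
ctr [ 0.53169353 -0.38587445  0.026     ]
```

```bash
python3 -m jog '[0,-0.13,4,0.12,0,-0.15,0,0,-0.13,8,0.12,0,-0.15,0,0,-0.13,11.2,0.12,0,-0.15,0,0,-0.13,11.2,0.12,0,-0.15,0,100,-0.13,11.2,0.12,0,-0.15,0,140,-0.13,11.2,0.12,0,-0.15,0,170,-0.13,11.2,0.12,0,-0.15,0,190,-0.13,11.2,0.12,0,-0.15,0,210,-0.13,11.2,0.12,0,-0.15,0,230,-0.13,11.2,0.12,0,-0.15,0,230,-0.13,11.2,0.12,0,-0.15,0]' 20; python3 look.py wrist w7
python3 -c "
from h import *
crop('pics/w7.png',220,60,420,210,4,'pics/w7c.png')"
```

```text
clock: 18.25
position: [0.5174, -0.4022, 0.0468]
ee_rot: [0.057, -0.057, -0.705, 0.705]
contact_force: [-1.2, 0.4, 4.5]
width: 0.0155
18.25 [ 0.5174 -0.4022  0.0468] [[-0.987, 0.0, -0.161], [0.161, -0.0, -0.987], [-0.001, -1.0, 0.0]] [-1.19  0.36  4.52] 0.015473923578923661
```

View pics/w7.png

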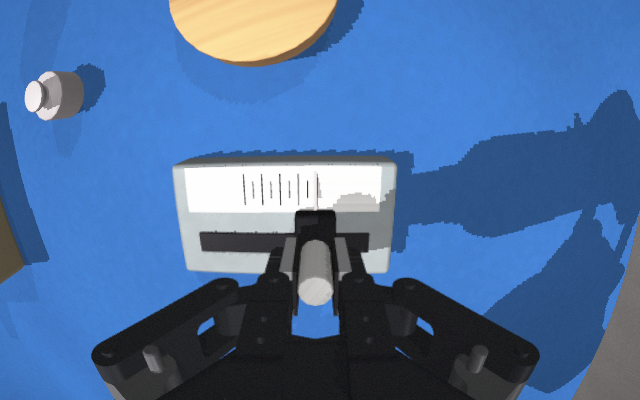

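View pics/w7c.png

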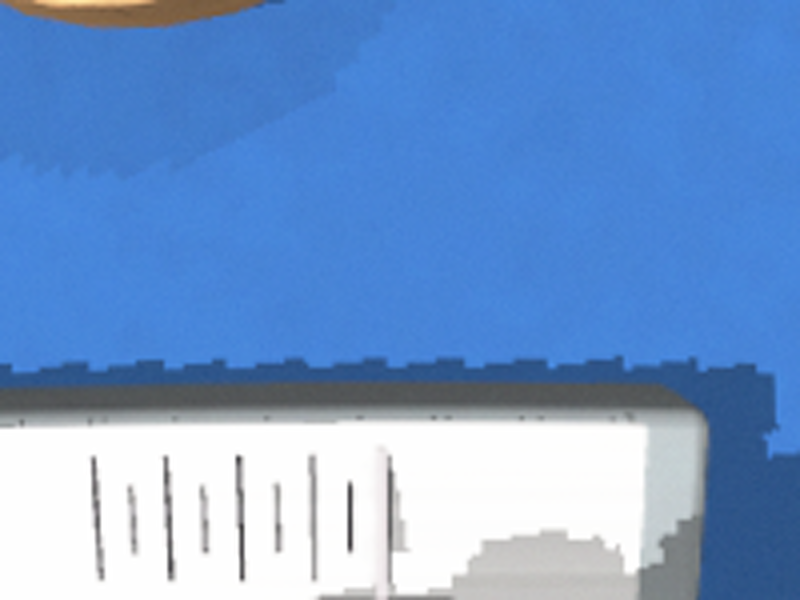

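```bash
python3 -m jog '[230,0,0,-0.2,0,0,0,230,0,0,-0.5,0,0,0,230,0,0,-0.8,0,0,0,230,0,0,-1.1,0,0,0,230,0,0,-1.4,0,0,0,230,0,0,-1.7,0,0,0,230,0,0,-2.0,0,0,0,230,0,0,-2.2,0,0,0,230,0,0,-2.25,0,0,0,230,0,0,-2.25,0,0,0]'; python3 look.py wrist w8
python3 -c "
from h import *
crop('pics/w8.png',260,130,420,230,5,'pics/w8c.png')"
```

```text
clock: 19.55
position: [0.5208, -0.3806, 0.0468]
ee_rot: [0.057, -0.057, -0.704, 0.705]
contact_force: [-0.9, -0.6, 6.3]
width: 0.0155
19.55 [ 0.5208 -0.3806  0.0468] [[-0.987, 0.0, -0.161], [0.161, -0.001, -0.987], [-0.0, -1.0, 0.001]] [-0.94 -0.59  6.28] 0.015480194400575232
```

View pics/w8c.png

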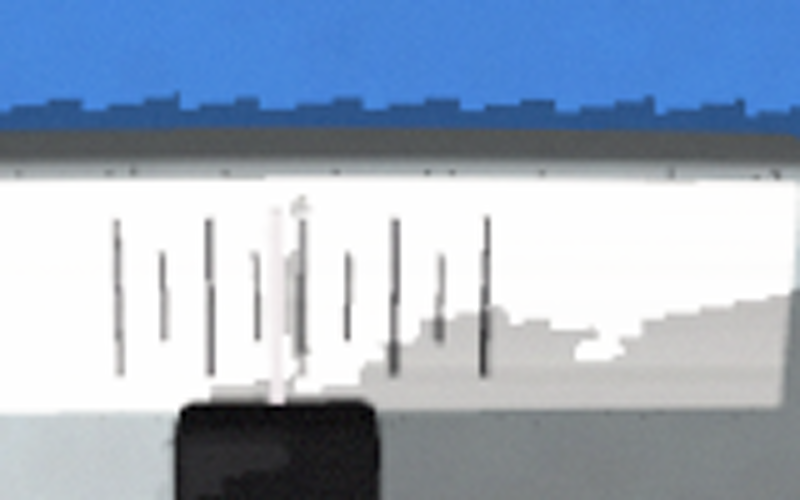

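```bash
python3 -m jog '[230,0,0,-0.03,0,0,0,230,0,0,-0.06,0,0,0,230,0,0,-0.06,0,0,0]'; python3 look.py wrist w9
python3 -c "
from h import *
crop('pics/w9.png',260,130,420,230,5,'pics/w9c.png')"
```

```text
clock: 19.98
position: [0.5209, -0.3801, 0.0468]
ee_rot: [0.057, -0.057, -0.704, 0.705]
contact_force: [-0.8, -1.3, 5.9]
width: 0.0153
19.975 [ 0.5209 -0.3801  0.0468] [[-0.987, 0.0, -0.161], [0.161, -0.002, -0.987], [-0.001, -1.0, 0.002]] [-0.82 -1.25  5.88] 0.015274111147295457
```

View pics/w9c.png

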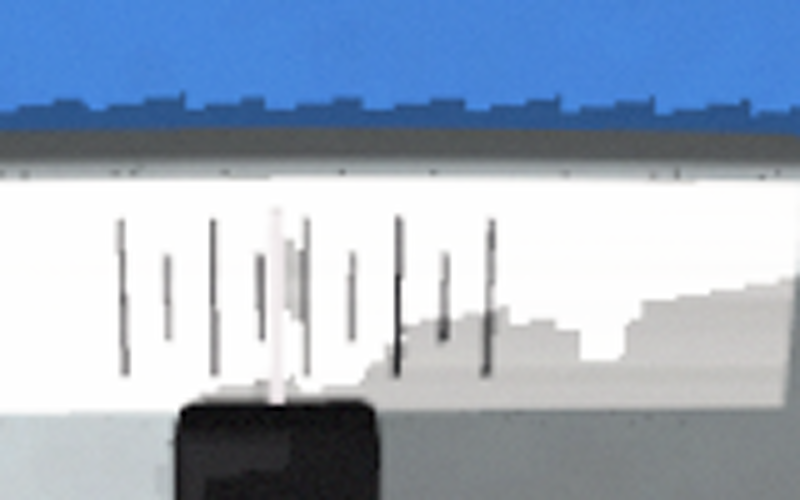

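```bash
python3 -m jog '[230,0,0,-0.03,0,0,0,230,0,0,-0.03,0,0,0,150,0,0,-0.03,0,0,0,70,0,0,-0.03,0,0,0,0,0,0,-0.03,0,0,0,0,0,0,-0.03,0,0,0,0,0,-3,-0.03,0,0,0,0,0,-6,-0.03,0,0,0,0,0,-6,-0.03,0,0,0]'; python3 look.py wrist w10
python3 -c "
from h import *
crop('pics/w10.png',240,100,400,220,5,'pics/w10c.png')"
```

```text
clock: 21.15
position: [0.5225, -0.3803, 0.109]
ee_rot: [0.056, -0.059, -0.704, 0.706]
contact_force: [-0.3, -0.9, -0.3]
width: 0.0855
21.15 [ 0.5225 -0.3803  0.109 ] [[-0.987, 0.004, -0.161], [0.161, -0.004, -0.987], [-0.005, -1.0, 0.003]] [-0.34 -0.91 -0.31] 0.08549739980662883
```

View pics/w10c.png

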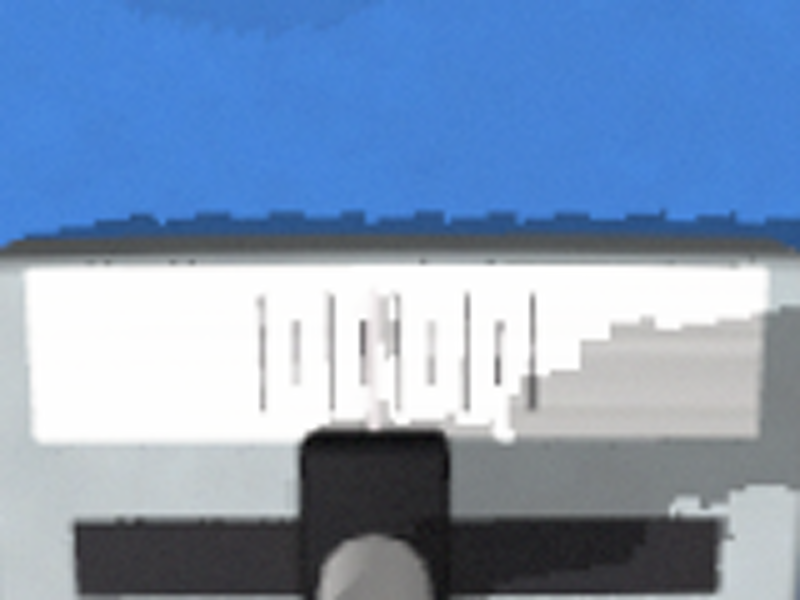

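```bash
python3 -m jog '[0,0,-4,0,0,0,0,0,0,-8,0,0,0,0,0,0,-8,0,0,0,0]'; python3 look.py scene s9
python3 -c "
from h import *
im=cv2.imread('pics/s9.png');cv2.imwrite('pics/s9c.png',cv2.resize(im[90:350,130:470],None,fx=2.2,fy=2.2,interpolation=cv2.INTER_CUBIC))"
```

```text
clock: 21.58
position: [0.5222, -0.38, 0.1885]
ee_rot: [0.056, -0.059, -0.704, 0.706]
contact_force: [-0.3, 0.6, -0.2]
width: 0.0852
21.575 [ 0.5222 -0.38    0.1885] [[-0.987, 0.004, -0.161], [0.161, -0.003, -0.987], [-0.004, -1.0, 0.003]] [-0.29  0.57 -0.16] 0.08524757922709972
```

View pics/s9c.png

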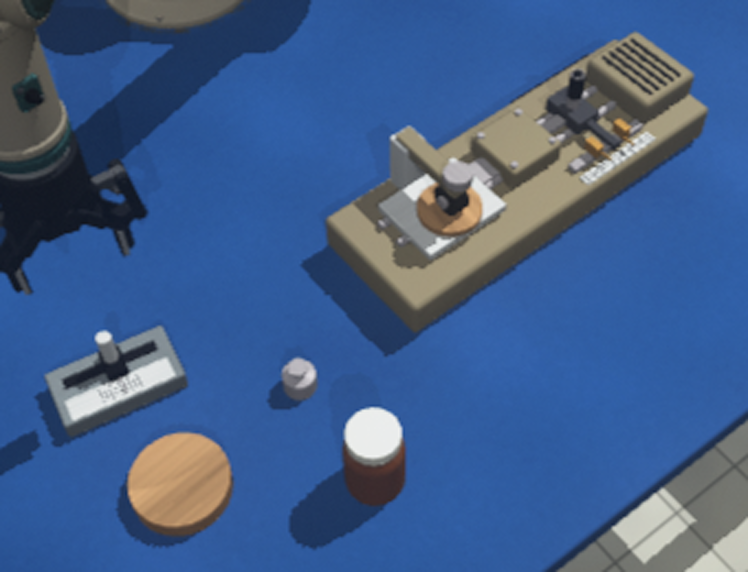

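The scene picture shows the post mid-way between the riders, the cursor moved, the bystanders where they were, and the gripper clear of everything.

```bash
python3 -c "
from rig import sign_off
print(sign_off())"
```

```text
the job is handed in; nothing more can be done
None
```

I measured the free play as about 23.4 mm and handed the job in at about 21.6 s, with the cursor set to 23.4 mm.

- **Ends felt:** I gripped the post and moved it gently to the motor end, then to the other end. The readings at rest were about 5.9 N and 5.4 N, of which I put about 4 N on the carriage each time. The post was gripped for about 24.8 mm of travel; I took off about 1.4 mm for the carriage's elastic give.
- **Post and cursor:** I left the post near the middle of its play and let go. After I released the cursor, an enlarged wrist picture read about 23.4 mm on the scale.
- **Last look:** The final scene picture showed the jar, weight and disc in place. The gripper was clear, with force readings at noise level.

**Disagreement:** The gap between the rider faces was hard to measure, because it depends on the riders' height, which I had to estimate. At my best estimate it was about 34.5 mm, or 24.5 mm after taking off the blade. That includes the roughly 1.4 mm of give at the two ends, so it implies about 23.1 mm of free play. Assuming lower riders, the same pictures gave gaps up to about 37 mm. I relied on the arm travel and force reading instead.

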